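# Close the inspection hatch of a bearing housing and bed its new seal

## Task

Close the sloping hatch of the bearing housing: set the loose cover over the raised rim, its winged fastener at the high end. Once it sits there, turn the wing until it lines up with the two small ribs on the cover and the cross-pin drops through its slot. Then push the cover fully home against its new seal and finish while still holding it pressed down, so that the seal can bed in; leave the tin, ring gauge and bush where they stand.

Things in the scene. Friction and masses are not known exactly. Their poses are not given: they have to be found in the camera images.
- cover: Loose aluminium hatch cover, an upside-down pan 159 (x) x 99 (y) x 25 mm: 5 mm plate on top, flange 20 mm deep round it, 151.6 x 91.6 mm inside; 0.37 kg. Lies flat on the table, handle up. Origin: centre of the flange's lower edge, 20 mm below the plate's underside. z outward (up); +x towards the fastener end, which belongs at the hatch's high end.
- cover_handle (a point): Centre of the cover's black bridge handle, the place to grip: bar 68 mm long (cover's y), 11 mm thick (x), 14 mm high, on two posts 52 mm apart. At x -12, y 0, z 56 mm of the cover; 31 mm above the plate's upper face. Axes as the cover's.
- wing (a point): Centre of the steel wing of the quarter-turn fastener in the cover: flat bar 40 mm long (its y), 9 mm thick (its x), 24 mm high, from 11.5 to 35.5 mm above the plate, on a round boss 24 mm across. On the turning axis, x 50, y 0 mm of the cover, 23.5 mm above the plate's upper face. Its axes turn with the wing, z outward.
- cross_pin (a point): Middle of the fastener's cross-pin under the cover: 26 mm long (its y), 5 mm thick, parallel to the wing and turning with it; its underside is 18 mm below the plate's underside, 2 mm above the flange's lower edge.
- fastener (a joint): Turn of the fastener in the cover, rad. 0: wing and cross-pin along the cover's y, in line with the two dark ribs on the plate and the slot. Grows counter-clockwise seen from above. Starts at 0.85 to 1.45, stops at -0.5 and 1.65: turn it clockwise. Stiff (0.12 N m), stays as left; on the bare table the cover would turn along with it, the rim keeps it from turning.
- rim_top (a point): Grey cast bearing housing, fixed, base 196 x 156 mm, with a hatch sloping down 20 degrees towards the robot. Point: centre of the hatch rim in the plane of its upper edge, 97 mm above the table. x up the slope, y across, z outward, square to the hatch. Rim 148 (x) x 88 (y) mm outside, 26 mm high, upper edge chamfered 4 mm; the cover's flange goes over it with 1.8 mm play all round.
- keyway (a point): Middle of the slot for the cross-pin, on the upper face of a 4 mm steel bracket inside the rim's high end, 9 mm below its edge: 34 mm long (y) x 13 mm wide (x); at x 50, y 0 of rim_top, axes alike. With the pin across the slot the cover's fastener end stays about 5 mm too high; the pin passes when turned to within about 0.2 rad.
- seal (a joint): Compression of the rubber seal, m: 0 free (4 mm proud of the rim), 0.004 with the cover fully home on the rim. Cover resting on the free seal: plate underside at z 4 mm of rim_top, handle centre at (-12, 0, 40), wing centre at (50, 0, 32.5) mm; home, all 4 mm lower. The seal bears the cover's weight; pressing it home takes about 11 N more, square to the hatch.
- grease_tin: Grease tin, 54 mm across, 48 mm high, loose, beyond the housing towards the middle of the table; origin: centre of its underside. Leave alone.
- ring_gauge: Steel ring gauge lying flat, 58 mm across, 18 mm high, loose, beyond the bearing stand; origin: centre of its underside. Leave alone.
- bush_3: Flanged bush, 42 mm across, 26 mm high, loose, beyond the bearing stand; origin: centre of its underside. Leave alone.

How it is judged:
On the way, in this order (a step that is already met when the one before it is completed fails the run):
1. the cover sits over the rim, fastener at the high end (x of cover_handle in the frame of rim_top between -0.019 and -0.005 m and y of cover_handle in the frame of rim_top between -0.006 and 0.006 m and z of cover_handle in the frame of rim_top below 0.05 m and angle between the z axis of cover_handle and the z axis of rim_top, either way round below 0.15 rad), for 0.2 s.
2. the wing is lined up with the ribs and the cross-pin has dropped through the slot (value of joint fastener between -0.3 and 0.3 rad and z of wing in the frame of rim_top below 0.0345 m and horizontal distance between wing and rim_top below 0.06 m), for 0.2 s.
At the end, for the whole second after the job is handed in: The cover lies flat over the rim (centred within 4 mm, square within 0.03 rad), its fastener lined up with the slot within 0.3 rad, the seal is compressed by more than 3 of its 4 mm, and the robot is still touching the cover with more than 3 N (x of cover_handle in the frame of rim_top between -0.016 and -0.008 m and y of cover_handle in the frame of rim_top between -0.004 and 0.004 m and z of cover_handle in the frame of rim_top below 0.0385 m and angle between the z axis of cover_handle and the z axis of rim_top, either way round below 0.03 rad and angle between the x axis of cover_handle and the x axis of rim_top, either way round below 0.06 rad and value of joint fastener between -0.3 and 0.3 rad and value of joint seal above 0.003 m and contact force between any of the fingers, the arm and cover above 3 N); the arm keeps its last pose, push and grip.
It fails at once if the tin, the ring gauge or the bush was moved by more than 30 mm (distance of any of grease_tin, ring_gauge, bush_3 from where it was at the start of the episode above 0.03 m).
It also fails if it takes over 66 s, if anything falls off the work surface, if the arm or the gripper's body presses on something with over 40 N, if the wrist force passes 120 N, or if a joint passes its speed limit or range.

## Robot

A 6-joint arm with a two-finger parallel gripper is mounted at the origin on a cart in front of the work surface, level with it; the furniture and walls round the work are solid. World frame = base frame: x ahead of the robot, y to its left, z up, the work surface at z = 0. Lengths are in m, angles in rad, forces in N, time in s.
With the tool pointing down it reaches from about 0.325 to 0.9 m from the base axis. Payload 6.1 kg.
Tool frame: the origin (TCP) lies at the very end of the fingers, on their centre line; the grasp point (between the pads) lies 19 mm behind it; z points along the fingers, y is the line along which they close (so a half turn about z gives the same grasp; the last joint's range is limited). The gripper opens to 87 mm and grips with 3 to 60 N. Pads are 19 mm wide; open, the fingers measure 117 mm over their backs; the gripper's body (75 mm by 190 mm) begins 51 mm behind the grasp point.
Start: joints at [1.093, 0.22, 1.526, -0, 1.395, -0.126], TCP at [0.215, 0.587, 0.193] pointing down, gripper open.
Joint ranges: [-2.98, 2.98], [-0.91, 2.08], [0.09, 2.57], [-1.24, 4.39], [0.2, 2.65], [-2.68, 2.68]. Speed limits (rad/s): [2.57, 2.57, 3.01, 3.14, 3.14, 3.14].

## Interface

Orientations are given as a 3x3 rotation matrix whose columns are the frame's x, y, z axes.
In Python, from station import bot gives the robot as it stands.
- The arm moves only by the shell command python3 -m jog 'ROWS'. ROWS is a JSON object of lists of equal length, an entry for each row: "delta_pos": the shift along the tool's x, y, z in cm, a list of three; "angular": the turn, a rotation vector about the tool's x, y, z in degrees, a list of three; "hand": the finger opening in cm, from 0 to 8.7. In form: {"delta_pos": [[tx, ty, tz], ...], "angular": [[ax, ay, az], ...], "hand": [hand, ...]}. A call has 1 to 10 rows; each row is the pose to reach, as a shift and turn from the pose commanded when the call began, along the tool's axes at that moment; what a row does not reach only later rows make up. A row lasts 1/12 s, in which the tool goes at most 41.7 mm and 7.16 degrees, less where a joint would pass 70% of its speed; a pose out of reach is approached as far as the arm can. A call with a gripper value outside its range is refused whole. The fingers move at their own pace and stop on an object; the grip force is fixed at half the most. Time passes only in rows, so rows that repeat a pose let the fingers close. It gives the time, the measured TCP pose, the force, the opening and the grip force at its end, in the units of the state.
- bot.get_obs(): the state, without advancing time (a new reading comes with each control period).
- bot.capture(name): name is "side" or "top"; returns a dict with "image" (400x640x3 uint8, red, green, blue), "range_z" (400x640 float32, m along the optical axis (not along the pixel's ray), 0 where there is no reading), "intrinsics" (3x3 intrinsics, pixels), "R" (3x3) and "t" (3): a world point X has camera coordinates R X + t. Camera axes: x right, y down, z forward; pixel columns grow to the right and rows downward; lengths in m; the calibration is good to about 2 mm. A picture is of the moment at which its call begins.
- bot.job_done(): hands the job in; it is judged then, once.
The state is a dict: "clock": time; "qpos": joint angles; "qvel": joint speeds; "tau": joint torques, N m; "position": TCP position; "eef_rot": TCP orientation; "force": force on the tool from outside, world axes, zero at the start; "torque": the same for the moment, N m; "opening": finger opening in m; "grip_force": force on a finger pad.
Only numpy, scipy, OpenCV 4.12 (cv2) and the standard library are available. Lean on these libraries where they do the work, as an engineer would, in place of code of your own. Each camera call takes 0.05 s, during which the arm holds its last target. There are 200 camera calls.

## Working session

There is one attempt and no reset: what is moved stays moved. The work goes in short steps, Python scripts to look and compute and a shell command to move; the robot and the scene stay as the last step left them, time stands still between calls to the robot, and variables do not carry over. Pictures are saved under pics/ and viewed, at most 10 in all, crops included, and the job is handed in when it is done.

```bash
ls; mkdir -p pics; python3 - <<'E'
from station import bot
import cv2,numpy as np
o=bot.get_obs(); print({k:np.round(v,3).tolist() for k,v in o.items()})
for n in("side","top"):
    c=bot.capture(n); cv2.imwrite(f"pics/{n}0.png",c["image"][:,:,::-1]); np.savez(f"pics/{n}0.npz",**c)
    print(n,c["intrinsics"].tolist(),"cam at",(-c["R"].T@c["t"]).round(3),c["R"].round(3).tolist())
E
```

```text
pics
{'clock': 0.0, 'qpos': [1.093, 0.221, 1.528, -0.0, 1.395, -0.126], 'qvel': [0.0, 0.002, 0.0, -0.002, -0.002, -0.001], 'tau': [-0.0, -49.461, -38.738, 0.07, 0.058, -0.0], 'position': [0.215, 0.586, 0.192], 'eef_rot': [[-0.939, 0.345, -0.001], [0.345, 0.939, -0.002], [0.0, -0.002, -1.0]], 'force': [1.007, 0.404, 0.064], 'torque': [0.005, 0.029, -0.045], 'grip_force': 0.0, 'opening': 0.087}
side [[397.22837530202014, 0.0, 318.2197432504537], [0.0, 397.22837530202014, 197.34363647703032], [0.0, 0.0, 1.0]] cam at [0.619 0.756 0.619] [[-0.999, 0.05, 0.002], [0.027, 0.566, -0.824], [-0.042, -0.823, -0.566]]
top [[387.0260574609497, 0.0, 316.28637802460895], [0.0, 387.0260574609497, 203.38606334810737], [0.0, 0.0, 1.0]] cam at [0.41  0.007 1.01 ] [[-0.01, -1.0, 0.004], [-0.989, 0.009, -0.144], [0.144, -0.005, -0.99]]
```

View pics/top0.png

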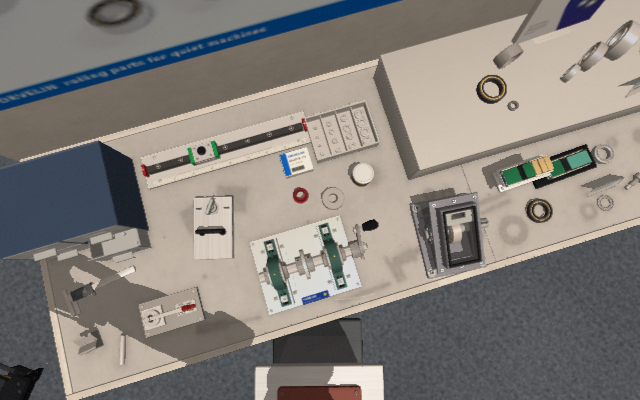

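View pics/side0.png

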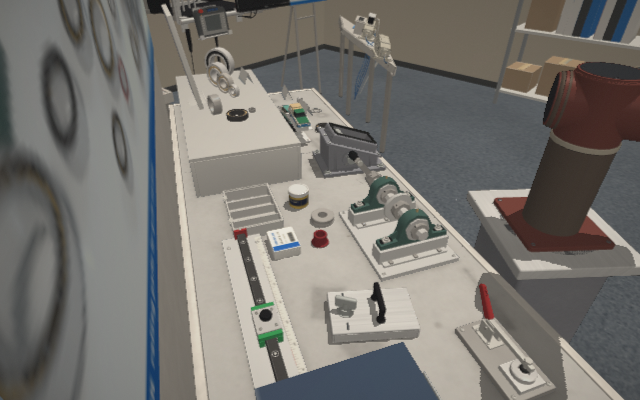

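The top view shows the cover at about (213,227), with its wing at (211,205) and handle at (211,231). The housing is at about (447,235), the tin at (363,174), the ring at (333,197) and the bush at (300,195). I'll crop both items and measure them.

```bash
cat > h.py <<'E'
import numpy as np,cv2
def cloud(c):
    K,R,t,d=c["intrinsics"],c["R"],c["t"],c["range_z"]
    v,u=np.mgrid[0:d.shape[0],0:d.shape[1]]
    P=np.stack([(u-K[0,2])/K[0,0]*d,(v-K[1,2])/K[1,1]*d,d],-1)
    W=(P-t)@R; W[d==0]=np.nan
    return W
def ray(c,u,v,z):
    K,R,t=c["intrinsics"],c["R"],c["t"]
    o=-R.T@t; d=R.T@np.array([(u-K[0,2])/K[0,0],(v-K[1,2])/K[1,1],1]); return o+d*(z-o[2])/d[2]
E
python3 - <<'E'
from h import *
c=np.load("pics/top0.npz"); W=cloud(c); I=c["image"][:,:,::-1]
a=cv2.resize(I[185:270,175:250],None,fx=5,fy=5,interpolation=2); b=cv2.resize(I[185:285,405:495],None,fx=4.25,fy=4.25,interpolation=2)
cv2.imwrite("pics/crop1.png",np.hstack([a,b[:425]]))
# cover plate
def reg(r0,r1,c0,c1,lo,hi):
    m=np.zeros(W.shape[:2],np.uint8); s=W[r0:r1,c0:c1,2]; m[r0:r1,c0:c1]=(s>lo)&(s<hi); return m
m=reg(185,270,180,245,.015,.08)
P=W[m>0][:,:2].astype(np.float32); print("cover",m.sum(),cv2.minAreaRect(P), np.median(W[m>0][:,2]))
for lo,hi in((.04,.075),):
    m2=reg(185,270,180,245,lo,hi)
    n,l,s,ce=cv2.connectedComponentsWithStats(m2)
    for i in range(1,n):
        if s[i,4]>8: Q=W[l==i]; print("part",s[i].tolist(),Q.mean(0).round(4),cv2.minAreaRect(Q[:,:2].astype(np.float32)),Q[:,2].max())
print("table z",np.nanmedian(W[240:260,170:185,2]))
print("housing z map mm"); print((1000*W[188:284:5,408:496:5,2]).round(0).astype(int))
E
```

```text
cover 2415 ((0.49469226598739624, 0.2668602168560028), (0.15903446078300476, 0.10002614557743073), 1.6094481945037842) 0.025679949640974954
part [205, 199, 10, 16, 92] [0.5427 0.2666 0.0555] ((0.5434189438819885, 0.2672837972640991), (0.012687364593148232, 0.037902601063251495), 80.2574691772461) 0.06513580197412988
part [195, 229, 29, 6, 135] [0.4818 0.2648 0.0612] ((0.482286661863327, 0.266369104385376), (0.011030199937522411, 0.06811349093914032), 1.3433725833892822) 0.06700730247275974
table z 0.0003663741344102451
housing z map mm
[[                   0                    0                    0
                     1                   -3                    3
                     1                    0                    2
                    -1                    2                   -3
                     2                    1                    1
                     0                    1                   -1]
 [                   0                    0                   -1
                     0                    1                   -3
                     5               
[... 6623 characters left out ...]
        0                   -1                    2
                     3                    1                    4
                  -708                 -695                 -704
                  -702                 -710                 -706]
 [                   1                    3                   -1
                     1                   -1                    2
                    -2                   -1                    3
                  -706                 -708                 -708
                  -705                 -715                 -705
                  -704                 -704                 -705]]<stdin>:16: RuntimeWarning: invalid value encountered in cast
```

View pics/crop1.png

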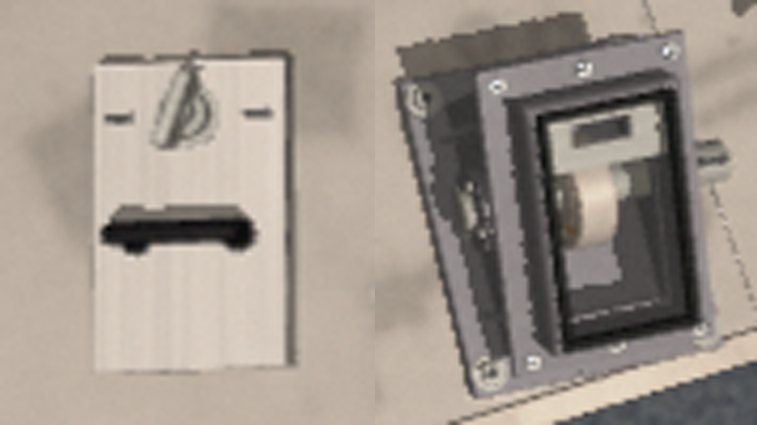

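The crop shows the wing turned counter-clockwise from the ribs, with its centre at about (211,207) in the top image. The hatch has a dark seal round its opening, with crop corners near (540,110) and (697,325), and the keyway at the high end. Next I'll fit the rim by casting rays onto its tilted plane, and check the result in both views.

```bash
python3 - <<'E'
from h import *
from scipy.optimize import least_squares
c=np.load("pics/top0.npz"); W=cloud(c); I=c["image"].astype(int)
K,R,t=c["intrinsics"],c["R"],c["t"]; o=-R.T@t
s=np.deg2rad(20)
def frame(psi):
    cz,sz=np.cos(psi),np.sin(psi); Rz=np.array([[cz,-sz,0],[sz,cz,0],[0,0,1]])
    Ry=np.array([[np.cos(s),0,-np.sin(s)],[0,1,0],[np.sin(s),0,np.cos(s)]]); return Rz@Ry
v,u=np.mgrid[195:280,420:495]; v=v.ravel();u=u.ravel()
D=np.stack([(u-K[0,2])/K[0,0],(v-K[1,2])/K[1,1],np.ones(len(u))],-1)@R
g=I[v,u].max(1)
psi=0.1; C=np.array([.46,-.33,.097])
for it in range(12):
    F=frame(psi); n=F[:,2]; p0=C+.004*n   # seal top plane
    lam=((p0-o)@n)/(D@n); X=o+D*lam[:,None]
    L=(X-C)@F
    Pw=W[v,u]; dz=(Pw-C)@F[:,2]
    m=(g<45)&(abs(L[:,0])<.10)&(abs(L[:,1])<.07)&(abs(dz-.003)<.008)
    Q=((L[m,:2])*1000).astype(np.float32)
    rc=cv2.minAreaRect(Q); (cx,cy),(w,h),a=rc
    a=(a+45)%90-45
    psi+=np.deg2rad(a); C=C+F@np.array([cx/1000,cy/1000,0]); C[2]=.097
print("C",C.round(4),"psi",psi,"rect",rc,m.sum())
np.savez("pics/rim.npz",C=C,psi=psi,F=frame(psi))
F=frame(psi)
for n in("top","side"):
    cc=np.load(f"pics/{n}0.npz"); WW=cloud(cc); L=(WW-C)@F
    # upper edge band points: rim/seal
    m=(abs(L[...,2]-.002)<.008)&(abs(L[...,0])<.09)&(abs(L[...,1])<.06)
    Q=L[m]; print(n,m.sum(),"mean z",Q[:,2].mean(),"pct x",np.percentile(Q[:,0],[1,2,98,99]),"y",np.percentile(Q[:,1],[1,2,98,99]),cv2.minAreaRect((Q[:,:2]*1000).astype(np.float32)))
    A=np.c_[Q[:,:2],np.ones(len(Q))]; print("planefit",np.linalg.lstsq(A,Q[:,2],rcond=None)[0])
    im=cc["image"][:,:,::-1].copy()
    cn=[]
    for z,col in((0,(0,0,255)),(-.026,(0,255,0))):
        q=np.array([[sx*.074,sy*.044,z] for sx,sy in((1,1),(1,-1),(-1,-1),(-1,1))])@F.T+C
        p=q@cc["R"].T+cc["t"]; p=(p[:,:2]/p[:,2:])@np.diag(np.diag(cc["intrinsics"])[:2])+cc["intrinsics"][:2,2]; cn.append((p,col))
    x0,y0=np.min(cn[0][0],0).astype(int)-18; k=6
    cr=cv2.resize(im[y0:y0+98,x0:x0+98],None,fx=k-1,fy=k-1,interpolation=2)
    for p,col in cn: cv2.polylines(cr,[((p+.5-[x0,y0])*(k-1)).round().astype(np.int32)],True,col,1)
    globals()["cr_"+n]=cr[:,:399]
cv2.imwrite("pics/ov.png",np.hstack([cr_top,cr_side]))
E
```

```text
C [ 0.4617 -0.3385  0.097 ] psi 0.19132786598781096 rect ((0.0, 0.0), (137.59274291992188, 77.7182388305664), -0.0) 324
top 830 mean z 0.0016114388969011714 pct x [-0.07411832 -0.07084702  0.07224214  0.07269946] y [-0.04468249 -0.04378043  0.04248899  0.04277276] ((-1.4107284545898438, -1.1999015808105469), (89.27952575683594, 149.3615264892578), 89.59811401367188)
planefit [-0.00924014 -0.01964865  0.00178   ]
side 425 mean z 0.0002203926419011234 pct x [-0.07021487 -0.06970448  0.07194724  0.07273464] y [-0.0415999  -0.04076297  0.04337672  0.04366667] ((-0.9870223999023438, 0.4993095397949219), (149.1809539794922, 92.29641723632812), 0.2823945879936218)
planefit [-0.00310115 -0.00636548  0.00026901]
```

View pics/ov.png

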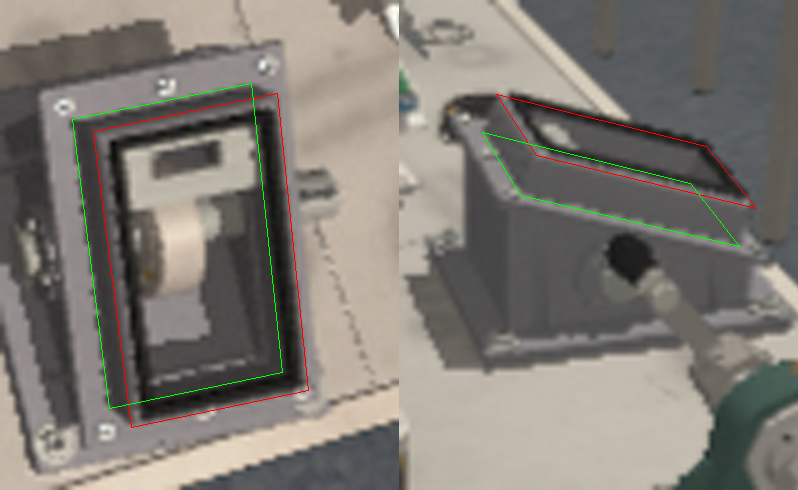

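The overlay matches the rim in both views: red on the upper edge, green at the base. The rim is at (0.462,-0.3385) with yaw 0.191, and the cover's yaw is about 1.6° with its handle at (0.4825,0.2665). I'll plan the grasp now.

```bash
cat >> h.py <<'E'
from scipy.spatial.transform import Rotation as Ro
def rz(a): return Ro.from_euler('z',a).as_matrix()
def toolR(Rc): return np.c_[Rc[:,1],Rc[:,0],-Rc[:,2]]   # tool y along x of the frame, z inward
def go(p,Rt,name=""):
    from station import bot
    o=bot.get_obs(); R0=np.array(o["eef_rot"])
    print(name,"delta cm",(R0.T@(np.array(p)-o["position"])*100).round(2).tolist(),"ang deg",Ro.from_matrix(R0.T@Rt).as_rotvec(degrees=True).round(2).tolist(),"F",np.round(o["force"],1).tolist(),"t",round(o["clock"],2))
E
python3 - <<'E'
from h import *
R=toolR(rz(np.deg2rad(1.6)))
go([.4825,.2665,.11],R,"above"); 
E
```

```text
above delta cm [-36.12, -20.78, 8.2] ang deg [-0.1, 0.05, 68.24] F [0.1, -0.1, -0.4] t 0.1
```

```bash
python3 -m jog '{"delta_pos":[[-36.1,-20.8,8.2],[-36.1,-20.8,8.2],[-36.1,-20.8,8.2],[-36.1,-20.8,8.2],[-36.1,-20.8,8.2],[-36.1,-20.8,8.2],[-36.1,-20.8,8.2],[-36.1,-20.8,8.2],[-36.1,-20.8,8.2],[-36.1,-20.8,8.2]],"angular":[[0,0,68.2],[0,0,68.2],[0,0,68.2],[0,0,68.2],[0,0,68.2],[0,0,68.2],[0,0,68.2],[0,0,68.2],[0,0,68.2],[0,0,68.2]],"hand":[4,4,4,4,4,4,4,4,4,4]}'; python3 -m jog '{"delta_pos":[[0,0,0],[0,0,0]],"angular":[[0,0,0],[0,0,0]],"hand":[4,4]}'; python3 - <<'E'
from h import *
R=toolR(rz(np.deg2rad(1.6)))
go([.4825,.2665,.037],R,"grasp")
E
```

```text
clock: 0.93
position: [0.4782, 0.2712, 0.1117]
eef_rot: [[-0.022, 1.0, -0.0], [1.0, 0.022, -0.0], [-0.0, -0.0, -1.0]]
force: [1.5, 0.9, -0.3]
opening: 0.0404
grip_force: 0.0
clock: 1.1
position: [0.478, 0.2709, 0.1112]
eef_rot: [[-0.025, 1.0, -0.002], [1.0, 0.025, -0.001], [-0.001, -0.002, -1.0]]
force: [-0.3, 0.9, 0.3]
opening: 0.0401
grip_force: 0.0
grasp delta cm [-0.45, 0.45, 7.42] ang deg [-0.12, 0.04, -0.18] F [-0.3, 0.9, 0.3] t 1.1
```

```bash
python3 -m jog '{"delta_pos":[[-0.45,0.45,3],[-0.45,0.45,6],[-0.45,0.45,7.3],[-0.45,0.45,7.3],[-0.45,0.45,7.3]],"angular":[[0,0,-0.2],[0,0,-0.2],[0,0,-0.2],[0,0,-0.2],[0,0,-0.2]],"hand":[4,4,4,4,4]}'; python3 - <<'E'
from h import *
from station import bot
go([.4825,.2665,.037],toolR(rz(np.deg2rad(1.6))),"grasp")
I=bot.capture("side")["image"][:,:,::-1]
cv2.imwrite("pics/g1.png",cv2.resize(I[230:380,290:450],None,fx=3.5,fy=3.5))
E
```

```text
clock: 1.52
position: [0.4809, 0.2695, 0.039]
eef_rot: [[-0.034, 0.999, -0.002], [0.999, 0.034, -0.0], [-0.0, -0.002, -1.0]]
force: [0.4, 0.0, 0.3]
opening: 0.0398
grip_force: 0.0
grasp delta cm [-0.3, 0.15, 0.2] ang deg [-0.11, 0.02, 0.35] F [0.4, 0.0, 0.3] t 1.52
```

View pics/g1.png

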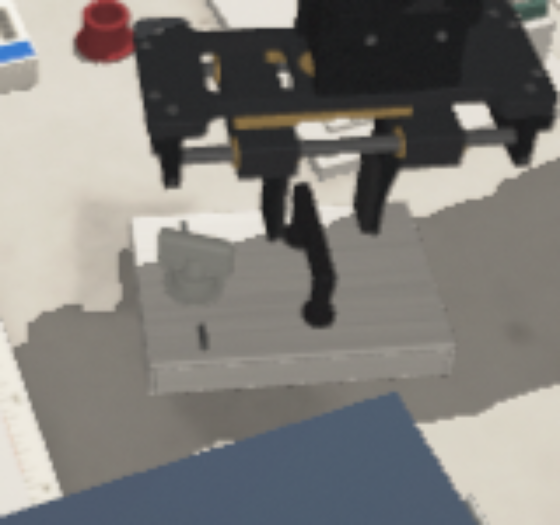

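The open fingers straddle the handle bar, which runs from about (300,190) to (320,315) in the crop. Next I'll correct the position and close.

```bash
python3 -m jog '{"delta_pos":[[-0.3,0.1,0.2],[-0.3,0.1,0.2],[-0.3,0.1,0.2],[-0.3,0.1,0.2],[-0.3,0.1,0.2],[-0.3,0.1,0.2],[-0.3,0.1,0.2],[-0.3,0.1,0.2]],"angular":[[0,0,0.3],[0,0,0.3],[0,0,0.3],[0,0,0.3],[0,0,0.3],[0,0,0.3],[0,0,0.3],[0,0,0.3]],"hand":[4,4,0,0,0,0,0,0]}';  python3 -m jog '{"delta_pos":[[0,0,-3],[0,0,-7],[0,0,-11],[0,0,-15],[0,0,-19],[0,0,-19],[0,0,-19]],"angular":[[0,0,0],[0,0,0],[0,0,0],[0,0,0],[0,0,0],[0,0,0],[0,0,0]],"hand":[0,0,0,0,0,0,0]}'; python3 - <<'E'
from h import *
r=np.load("pics/rim.npz"); C,F=r["C"],r["F"]
T=toolR(F)
G=C+F@[-.012,0,.040]
go(G+F[:,2]*.10-.019*F[:,2],T,"pre")
E
```

```text
clock: 2.23
position: [0.4833, 0.2657, 0.0373]
eef_rot: [[-0.027, 1.0, -0.0], [1.0, 0.027, 0.0], [0.0, -0.0, -1.0]]
force: [-0.2, 0.2, 0.4]
opening: 0.0078
grip_force: 0.0
clock: 2.82
position: [0.4853, 0.2665, 0.231]
eef_rot: [[-0.027, 1.0, 0.007], [1.0, 0.027, 0.002], [0.002, 0.007, -1.0]]
force: [0.0, 0.5, -1.1]
opening: 0.0004
grip_force: 0.0
pre delta cm [-61.28, -9.2, 2.24] ang deg [-19.56, 1.54, -9.33] F [0.0, 0.5, -1.1] t 2.82
```

The fingers closed to zero, so the grasp missed. I'll look again.

```bash
python3 - <<'E'
from h import *
from station import bot
o=bot.get_obs(); print(o["opening"],o["position"])
ims=[]
for n,(a,b,c_,d) in(("side",(230,380,280,440)),("top",(150,300,140,300))):
    c=bot.capture(n); np.savez(f"pics/{n}1.npz",**c); ims.append(cv2.resize(c["image"][a:b,c_:d,::-1],None,fx=2.5,fy=2.5))
cv2.imwrite("pics/m1.png",np.hstack(ims))
c=np.load("pics/side1.npz");W=cloud(c)
for n in("side0","side1","top0"):
    W=cloud(np.load(f"pics/{n}.npz"))
    m=((abs(W[...,0]-.49)<.1)&(abs(W[...,1]-.267)<.08)&(W[...,2]>.042)&(W[...,2]<.085)).astype(np.uint8)
    k,l,s,_=cv2.connectedComponentsWithStats(m)
    for i in range(1,k):
        if s[i,4]>25: Q=W[l==i]; print(n,s[i].tolist(),Q.mean(0).round(4),Q.min(0).round(3),Q.max(0).round(3))
E
```

```text
0.0003708991883683666 [0.48532283 0.26650139 0.23101009]
side0 [373, 282, 13, 35, 231] [0.4831 0.2728 0.0597] [0.477 0.234 0.042] [0.488 0.301 0.066]
side0 [335, 295, 22, 14, 220] [0.5444 0.2712 0.0541] [0.525 0.26  0.042] [0.563 0.279 0.063]
side1 [373, 282, 13, 34, 225] [0.4831 0.2728 0.06  ] [0.476 0.233 0.043] [0.488 0.301 0.066]
side1 [335, 295, 22, 14, 224] [0.5444 0.2713 0.0538] [0.525 0.26  0.042] [0.563 0.279 0.062]
top0 [205, 199, 10, 16, 86] [0.5426 0.2668 0.0565] [0.525 0.259 0.043] [0.562 0.276 0.065]
top0 [195, 229, 29, 6, 134] [0.4819 0.2646 0.0613] [0.476 0.232 0.043] [0.487 0.3   0.067]
```

View pics/m1.png

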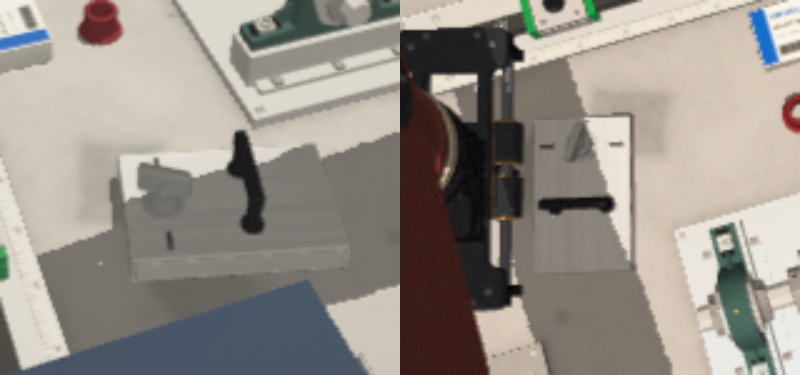

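```bash
python3 - <<'E'
from h import *
c=np.load("pics/side0.npz")
for p in((368,297),(396,296)): print("finger tips g1 on z=.039",ray(c,*p,.039).round(4))
for n in("side1","top1"):
    W=cloud(np.load(f"pics/{n}.npz"))
    m=(abs(W[...,0]-.485)<.16)&(abs(W[...,1]-.267)<.12)&(W[...,2]>.15)
    Q=W[m]; print(n,len(Q),Q.min(0).round(3),Q.max(0).round(3))
    L=Q[Q[:,2]<np.min(Q[:,2])+.03]; print(" lowest",L.mean(0).round(3),L.min(0).round(3),L.max(0).round(3))
from station import bot
print(bot.get_obs()["qpos"])
E
```

```text
finger tips g1 on z=.039 [0.4989 0.2498 0.039 ]
finger tips g1 on z=.039 [0.4455 0.2499 0.039 ]
side1 14461 [0.39  0.226 0.261] [0.58  0.317 0.555]
 lowest [0.486 0.273 0.276] [0.475 0.254 0.261] [0.496 0.278 0.29 ]
top1 32784 [0.325 0.147 0.262] [0.578 0.327 0.671]
 lowest [0.491 0.254 0.268] [0.489 0.254 0.262] [0.493 0.255 0.272]
[ 3.59648389e-01  2.35590316e-02  1.67866770e+00 -3.18378017e-05
  1.44049044e+00  3.32753600e-01]
```

The depth images put the fingertips at z≈0.261 while the state reports 0.231, so the fingers closed above the bar. I'll hover lower and measure this offset again before grasping.

```bash
python3 -m jog '{"delta_pos":[[0,-0.2,4],[0,-0.2,8],[0,-0.2,12],[0,-0.2,15],[0,-0.2,17],[0,-0.2,17],[0,-0.2,17],[0,-0.2,17]],"angular":[[0,0,0],[0,0,0],[0,0,0],[0,0,0],[0,0,0],[0,0,0],[0,0,0],[0,0,0]],"hand":[4,4,4,4,4,4,4,4]}'; cat >> h.py <<'E'
def tips(p,Rt,cams=("side","top")):
    "extent of the fingers in the reported tool frame"
    from station import bot
    for n in cams:
        W=cloud(bot.capture(n)); L=(W-p)@Rt
        m=(abs(L[...,0])<.015)&(abs(L[...,1])<.05)&(L[...,2]>-.07)&(L[...,2]<.02)
        Q=L[m]*1000; print(n,len(Q),"z pct",np.percentile(Q[:,2],[90,97,99,100]).round(1)); 
        T=Q[Q[:,2]>np.percentile(Q[:,2],97)-10]; print("  tip x",np.percentile(T[:,0],[2,50,98]).round(1),"y",np.percentile(T[:,1],[2,50,98]).round(1))
E
python3 - <<'E'
from h import *
from station import bot
o=bot.get_obs(); tips(o["position"],np.array(o["eef_rot"]))
go([.4825,.2665,.007],toolR(rz(np.deg2rad(1.6))),"grasp")
E
```

```text
clock: 3.58
position: [0.4815, 0.2658, 0.0577]
eef_rot: [[-0.027, 1.0, 0.0], [1.0, 0.027, 0.0], [0.0, 0.0, -1.0]]
force: [-0.2, -0.8, 0.3]
opening: 0.0389
grip_force: 0.0
side 387 z pct [-1.6  9.3 14.8 19.5]
  tip x [-13.2   9.6  13.1] y [ 5.  46.  49.9]
top 37 z pct [-0.4  0.2  1.9  2.9]
  tip x [-14.8  -7.8   9.6] y [-4.5  0.3  5.8]
grasp delta cm [0.03, -0.03, 5.21] ang deg [0.16, -0.06, -0.06] F [-0.1, -0.6, -0.1] t 3.68
```

```bash
python3 - <<'E'
from h import *
from station import bot
o=bot.get_obs(); p,Rt=np.array(o["position"]),np.array(o["eef_rot"])
c=bot.capture("side"); L=(cloud(c)-p)@Rt*1000
m=(abs(L[...,0])<14)&(abs(L[...,1])<38)&(abs(L[...,1])>14)&(L[...,2]>-70)&(L[...,2]<25)
Q=L[m]
print(np.histogram(Q[:,2],bins=np.arange(-70,30,5)))
cv2.imwrite("pics/g2.png",cv2.resize(c["image"][230:350,300:440,::-1],None,fx=4,fy=4))
E
```

```text
(array([38, 29, 33, 30, 31, 34, 34, 30,  1,  0,  0,  0,  0,  0,  0,  0,  0,
        0,  0]), array([-70, -65, -60, -55, -50, -45, -40, -35, -30, -25, -20, -15, -10,
        -5,   0,   5,  10,  15,  20,  25]))
```

View pics/g2.png

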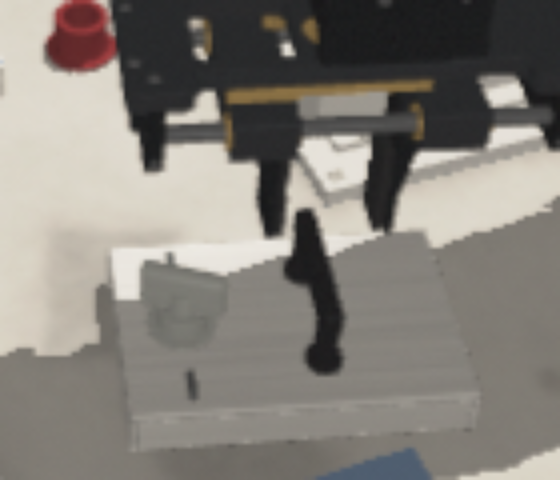

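The picture confirms it: the real fingertips, at about (272,232) and (380,228) in the crop, lie 30 mm behind the reported TCP. So the grasp point is 49 mm behind the reported TCP, and I'll use that from here.

```bash
python3 -m jog '{"delta_pos":[[0,0,2.5],[0,0,5.1],[0,0,5.1],[0,0,5.1],[0,0,5.1],[0,0,5.1],[0,0,5.1],[0,0,5.1],[0,0,5.1],[0,0,5.1]],"angular":[[0,0,0],[0,0,0],[0,0,0],[0,0,0],[0,0,0],[0,0,0],[0,0,0],[0,0,0],[0,0,0],[0,0,0]],"hand":[4,4,4,0,0,0,0,0,0,0]}'; python3 -m jog '{"delta_pos":[[0,0,0],[0,0,0],[0,0,0]],"angular":[[0,0,0],[0,0,0],[0,0,0]],"hand":[0,0,0]}'
```

```text
clock: 4.57
position: [0.4823, 0.266, 0.0074]
eef_rot: [[-0.027, 1.0, 0.002], [1.0, 0.027, 0.001], [0.001, 0.002, -1.0]]
force: [-0.4, -1.1, 5.4]
opening: 0.0108
grip_force: 30.0
clock: 4.82
position: [0.4822, 0.266, 0.0074]
eef_rot: [[-0.027, 1.0, 0.002], [1.0, 0.027, 0.001], [0.001, 0.002, -1.0]]
force: [-0.1, -0.8, 5.7]
opening: 0.0105
grip_force: 30.0
```

```bash
python3 -m jog '{"delta_pos":[[0,0,-2],[0,0,-5],[0,0,-9],[0,0,-13],[0,0,-17],[0,0,-20],[0,0,-20],[0,0,-20]],"angular":[[0,0,0],[0,0,0],[0,0,0],[0,0,0],[0,0,0],[0,0,0],[0,0,0],[0,0,0]],"hand":[0,0,0,0,0,0,0,0]}'; python3 - <<'E'
from h import *
r=np.load("pics/rim.npz"); C,F=r["C"],r["F"]
T=toolR(F); G=C+F@[-.012,0,.040]
go(G+F[:,2]*.12-.049*F[:,2],T,"pre")
from station import bot
c=bot.capture("side"); np.savez("pics/lift.npz",**c)
W=cloud(c); m=(abs(W[...,0]-.49)<.1)&(abs(W[...,1]-.27)<.08)&(W[...,2]>.13)&(W[...,2]<.25); Q=W[m]; print(Q.min(0),Q.max(0))
E
```

```text
clock: 5.48
position: [0.482, 0.266, 0.2077]
eef_rot: [[-0.027, 1.0, 0.003], [1.0, 0.027, 0.001], [0.001, 0.003, -1.0]]
force: [-0.4, -0.0, -4.2]
opening: 0.0107
grip_force: 30.0
pre delta cm [-61.17, -8.53, 0.96] ang deg [-19.79, 1.6, -9.33] F [-0.4, -0.0, -4.2] t 5.48
[0.41287378 0.21545697 0.19961513] [0.57384132 0.31933496 0.24999826]
```

```bash
python3 -m jog '{"delta_pos":[[-1,0,-1],[-3.5,0,-2],[-7,-1,-2],[-10.5,-1,-2],[-14,-2,-2],[-17.5,-2,-2],[-21,-3,-2],[-24,-3,-2],[-27,-4,-2],[-29,-4,-2]],"angular":[[0,0,0],[0,0,0],[0,0,0],[0,0,0],[0,0,0],[0,0,0],[0,0,0],[0,0,0],[0,0,0],[0,0,0]],"hand":[0,0,0,0,0,0,0,0,0,0]}'; cat > pre.py <<'E'
from h import *
import sys
r=np.load("pics/rim.npz"); C,F=r["C"],r["F"]
T=toolR(F); G=C+F@[-.012,0,.040]
go(G+F[:,2]*(float(sys.argv[1])-.049),T,"pre")
E
python3 pre.py .12
```

```text
clock: 6.37
position: [0.446, -0.028, 0.224]
eef_rot: [[-0.025, 1.0, -0.006], [1.0, 0.025, -0.0], [-0.0, -0.006, -1.0]]
force: [0.3, 0.5, -4.7]
opening: 0.0105
grip_force: 30.0
pre delta cm [-31.89, -4.06, 2.71] ang deg [-20.28, 1.64, -9.42] F [0.3, 0.5, -4.7] t 6.37
```

```bash
python3 -m jog '{"delta_pos":[[-3,0,0],[-7,0,0],[-11,-1,0],[-15,-1,1],[-19,-2,1],[-23,-3,1],[-27,-4,2],[-30,-4,2.5],[-31.9,-4.1,2.7],[-31.9,-4.1,2.7]],"angular":[[0,0,0],[-3,0,-1],[-6,0,-2],[-9,0.5,-4],[-12,0.8,-5],[-15,1,-6.5],[-18,1.3,-8],[-20,1.6,-9.4],[-20.2,1.6,-9.4],[-20.2,1.6,-9.4]],"hand":[0,0,0,0,0,0,0,0,0,0]}'; python3 -m jog '{"delta_pos":[[0,0,0],[0,0,0]],"angular":[[0,0,0],[0,0,0]],"hand":[0,0]}' | head -3;  python3 pre.py .12; python3 - <<'E'
from h import *
from station import bot
r=np.load("pics/rim.npz"); C,F=r["C"],r["F"]
# cover in rim frame from depth + colour (bright plate)
for n in("top","side"):
    c=bot.capture(n); np.savez(f"pics/{n}2.npz",**c)
    L=(cloud(c)-C)@F; m=(abs(L[...,0])<.12)&(abs(L[...,1])<.08)&(L[...,2]>.07)&(L[...,2]<.165)
    Q=L[m]*1000; print(n,len(Q)); print(np.histogram(Q[:,2],bins=np.arange(70,170,6)))
E
```

```text
clock: 7.2
position: [0.4133, -0.3484, 0.1958]
eef_rot: [[-0.186, 0.923, 0.336], [0.983, 0.174, 0.066], [0.002, 0.343, -0.939]]
force: [-0.7, 0.1, -3.7]
opening: 0.0105
grip_force: 30.1
clock: 7.37
position: [0.4158, -0.3441, 0.1976]
eef_rot: [[-0.191, 0.922, 0.338], [0.982, 0.179, 0.068], [0.002, 0.344, -0.939]]
pre delta cm [-0.32, -0.3, -0.07] ang deg [0.15, -0.14, 0.02] F [0.3, 0.1, -3.8] t 7.37
top 2951
(array([   0,    0,    0,    0,    0,   49,  117,  139,  133, 1999,  185,
         60,   60,   60,   63,   86]), array([ 70,  76,  82,  88,  94, 100, 106, 112, 118, 124, 130, 136, 142,
       148, 154, 160, 166]))
side 1195
(array([  0,   0,   0,   0,   0,  53, 136, 140, 146, 414,  49,  40,  53,
        57,  59,  48]), array([ 70,  76,  82,  88,  94, 100, 106, 112, 118, 124, 130, 136, 142,
       148, 154, 160, 166]))
```

```bash
cat > meas.py <<'E'
from h import *
import sys
r=np.load("pics/rim.npz"); C,F=r["C"],r["F"]
z0=float(sys.argv[1])  # expected plate top, mm
S=sys.argv[2]
for n in("top","side"):
    c=np.load(f"pics/{n}{S}.npz"); L=(cloud(c)-C)@F*1000
    m=(abs(L[...,0])<115)&(abs(L[...,1])<75)&(abs(L[...,2]-z0)<5)
    Q=L[m]; A=np.c_[Q[:,:2],np.ones(len(Q))]; 
    for _ in range(3):
        k=np.linalg.lstsq(A,Q[:,2],rcond=None)[0]; e=abs(A@k-Q[:,2])<3; Q=Q[e];A=A[e]
    print(n,len(Q),"plane dz/dx,dz/dy,z",k.round(4),"rect",cv2.minAreaRect(Q[:,:2].astype(np.float32)),"pct x",np.percentile(Q[:,0],[.5,99.5]).round(1),"y",np.percentile(Q[:,1],[.5,99.5]).round(1))
    # all of the cover: flange too
    m=(abs(L[...,0])<95)&(abs(L[...,1])<65)&(L[...,2]>z0-24)&(L[...,2]<z0+3); Q=L[m]; print("   all rect",cv2.minAreaRect(Q[:,:2].astype(np.float32)),"zmin",np.percentile(Q[:,2],.5))
E
python3 meas.py 128 2
```

```text
top 2080 plane dz/dx,dz/dy,z [-8.200000e-03 -1.900000e-03  1.280614e+02] rect ((2.6207427978515625, 4.663387298583984), (159.41915893554688, 99.61107635498047), 0.3729599118232727) pct x [-75.5  81.3] y [-43.4  53.7]
   all rect ((2.4630813598632812, 5.2666015625), (99.56165313720703, 159.55532836914062), 89.85640716552734) zmin 104.60020144848428
side 420 plane dz/dx,dz/dy,z [-9.100000e-03 -1.580000e-02  1.286467e+02] rect ((4.536598205566406, 6.842929840087891), (156.39549255371094, 102.38935089111328), 0.0873926654458046) pct x [-73.4  82.4] y [-43.4  56.8]
   all rect ((3.0184097290039062, 7.806591033935547), (104.26191711425781, 163.13516235351562), 88.85641479492188) zmin 104.32821097303139
```

```bash
python3 -m jog '{"delta_pos":[[-0.58,-0.35,1],[-0.58,-0.35,3],[-0.58,-0.35,5],[-0.58,-0.35,7],[-0.58,-0.35,8.5],[-0.58,-0.35,8.9],[-0.58,-0.35,8.9],[-0.58,-0.35,8.9]],"angular":[[0,0,0],[0,0,0],[0,0,0],[0,0,0],[0,0,0],[0,0,0],[0,0,0],[0,0,0]],"hand":[0,0,0,0,0,0,0,0]}'; python3 pre.py .030; python3 - <<'E'
from h import *
from station import bot
for n in("top","side"):
    c=bot.capture(n); np.savez(f"pics/{n}3.npz",**c)
E
python3 meas.py 39 3
```

```text
clock: 8.13
position: [0.4452, -0.3456, 0.1149]
eef_rot: [[-0.192, 0.921, 0.34], [0.981, 0.181, 0.065], [-0.002, 0.346, -0.938]]
force: [-0.5, 0.8, -4.1]
opening: 0.011
grip_force: 30.1
pre delta cm [0.39, -0.16, 0.18] ang deg [0.24, 0.05, 0.15] F [-0.5, 0.8, -4.1] t 8.13
top 1616 plane dz/dx,dz/dy,z [-5.70000e-03 -5.20000e-03  4.04467e+01] rect ((0.931243896484375, -2.0918045043945312), (98.53103637695312, 158.7539520263672), 89.77869415283203) pct x [-76.8  79.8] y [-50.1  46.6]
   all rect ((1.5424041748046875, -2.488933563232422), (159.28981018066406, 100.00076293945312), 0.43337303400039673) zmin 16.540778295237413
side 450 plane dz/dx,dz/dy,z [-7.80000e-03 -1.57000e-02  4.12675e+01] rect ((1.7338714599609375, -1.9543418884277344), (101.89794158935547, 159.76161193847656), 89.01805114746094) pct x [-76.3  80.1] y [-51.7  47.5]
   all rect ((1.2738494873046875, -0.5461502075195312), (104.6981430053711, 160.7297821044922), 89.01805114746094) zmin 16.09073460787312
```

```bash
python3 -m jog '{"delta_pos":[[0.15,-0.22,0.2],[0.15,-0.22,0.7],[0.15,-0.22,1.2],[0.15,-0.22,1.6],[0.15,-0.22,1.9],[0.15,-0.22,2.2],[0.15,-0.22,2.2],[0.15,-0.22,2.2]],"angular":[[0,0,0],[0,0,0],[0,0,0],[0,0,0],[0,0,0],[0,0,0],[0,0,0],[0,0,0]],"hand":[0,0,0,0,0,0,0,0]}'; python3 pre.py .010; python3 - <<'E'
from h import *
from station import bot
for n in("top","side"):
    c=bot.capture(n); np.savez(f"pics/{n}4.npz",**c)
E
python3 meas.py 19 4
```

```text
clock: 8.9
position: [0.45, -0.3431, 0.0928]
eef_rot: [[-0.191, 0.921, 0.339], [0.982, 0.18, 0.065], [-0.001, 0.346, -0.938]]
force: [0.1, -0.1, -4.5]
opening: 0.0108
grip_force: 30.1
pre delta cm [0.24, 0.11, -0.07] ang deg [0.23, 0.01, 0.08] F [0.1, -0.1, -4.5] t 8.9
top 1492 plane dz/dx,dz/dy,z [-6.40000e-03 -4.00000e-03  1.80111e+01] rect ((-1.447235107421875, -0.5466346740722656), (99.38184356689453, 158.57106018066406), 89.42011260986328) pct x [-79.2  77.2] y [-49.   48.2]
   all rect ((-2.1018218994140625, -0.8888511657714844), (99.705078125, 160.11244201660156), 89.8041763305664) zmin -4.074232631524099
side 481 plane dz/dx,dz/dy,z [-6.60000e-03 -1.17000e-02  1.84988e+01] rect ((-1.7403182983398438, 0.0570220947265625), (102.56119537353516, 158.6132354736328), 89.14210510253906) pct x [-80.   77.2] y [-49.9  50.6]
   all rect ((-1.2391433715820312, 0.6398162841796875), (103.74165344238281, 161.60287475585938), 89.14210510253906) zmin -4.840702966073175
```

```bash
python3 -m jog '{"delta_pos":[[0,0,0.2],[0,0,0.4],[0,0,0.5],[0,0,0.5]],"angular":[[0,0,0],[0,0,0],[0,0,0],[0,0,0]],"hand":[0,0,0,0]}';  python3 -m jog '{"delta_pos":[[0,0,0],[0,0,0],[0,0,0],[0,0,0],[0,0,0],[0,0,0],[0,0,-2],[0,0,-5],[0,0,-9],[0,0,-12]],"angular":[[0,0,0],[0,0,0],[0,0,0],[0,0,0],[0,0,0],[0,0,0],[0,0,0],[0,0,0],[0,0,0],[0,0,0]],"hand":[1.5,2.5,3.5,4,4,4,4,4,4,4]}';python3 - <<'E'
from h import *
from station import bot
for n in("top","side"):
    c=bot.capture(n); np.savez(f"pics/{n}5.npz",**c)
a=np.load("pics/top5.npz")["image"][180:300,400:520,::-1];b=np.load("pics/side5.npz")["image"][85:205,290:410,::-1]
cv2.imwrite("pics/s5.png",np.hstack([cv2.resize(x,None,fx=3.3,fy=3.3,interpolation=2) for x in(a,b)]))
E
python3 meas.py 11 5
```

```text
clock: 9.33
position: [0.4516, -0.3436, 0.0888]
eef_rot: [[-0.191, 0.921, 0.34], [0.982, 0.18, 0.064], [-0.002, 0.346, -0.938]]
force: [-4.1, 0.0, 0.6]
opening: 0.0107
grip_force: 30.0
clock: 10.17
position: [0.4106, -0.351, 0.2034]
eef_rot: [[-0.192, 0.921, 0.34], [0.981, 0.18, 0.064], [-0.002, 0.346, -0.938]]
force: [0.2, -1.6, 0.7]
opening: 0.0396
grip_force: 0.0
top 1910 plane dz/dx,dz/dy,z [ 3.97000e-02 -1.00000e-03  1.24183e+01] rect ((-1.9710311889648438, -2.0131149291992188), (99.57645416259766, 158.72784423828125), 89.64258575439453) pct x [-80.4  76.4] y [-50.5  47.3]
   all rect ((-2.5311126708984375, -1.9742431640625), (101.283203125, 161.4938507080078), 89.94229125976562) zmin -10.738443984525041
side 387 plane dz/dx,dz/dy,z [ 3.56000e-02 -9.60000e-03  1.25375e+01] rect ((-1.8773269653320312, -0.849456787109375), (159.6771697998047, 99.67893981933594), 0.6823129057884216) pct x [-80.7  77.1] y [-49.7  48.3]
   all rect ((-1.36480712890625, 0.5023384094238281), (161.0199737548828, 102.29357147216797), 0.9199789762496948) zmin -12.8137070249226
```

View pics/s5.png

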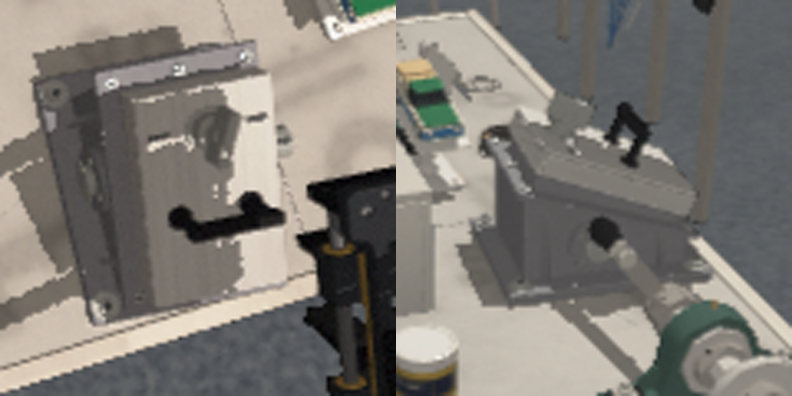

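The cover is over the rim, with its fastener end about 5 mm high and tilted 0.04 rad, as expected with the pin across the slot. Next I'll measure the wing.

```bash
python3 - <<'E'
from h import *
r=np.load("pics/rim.npz"); C,F=r["C"],r["F"]
for n in("top","side"):
    L=(cloud(np.load(f"pics/{n}5.npz"))-C)@F*1000
    for lo in(28,42,46):
        m=(abs(L[...,0]-48)<30)&(abs(L[...,1])<30)&(L[...,2]>lo)&(L[...,2]<56); Q=L[m]
        if len(Q)>8: print(n,lo,len(Q),Q.mean(0).round(1),cv2.minAreaRect(Q[:,:2].astype(np.float32)),np.percentile(Q[:,2],98).round(1), "pca",np.rad2deg(np.arctan2(*np.linalg.svd(Q[:,:2]-Q[:,:2].mean(0))[2][0][::-1])).round(1))
x=0
# targets: wing at rim (48,-1), grasp 33mm above plate (plate top 14)
for th in(1.2,1.3,1.37):
    D=F@rz(th)
    go(C+F@[.048,-.001,.014+.033+.05-.049],toolR(D),f"th {th}")
from station import bot; print(bot.get_obs()["qpos"])
E
```

```text
top 28 147 [48.2  0.3 42.8] ((48.23579406738281, 1.009303092956543), (14.97755241394043, 38.4699592590332), 69.63894653320312) 52.8 pca 159.7
top 42 87 [47.5 -0.7 48.4] ((47.04278564453125, -1.55181884765625), (9.477723121643066, 37.92699432373047), 69.9619369506836) 52.9 pca 160.8
top 46 68 [47.3 -1.3 49.5] ((46.80613327026367, -1.8611202239990234), (9.447198867797852, 37.51519775390625), 71.6937026977539) 53.0 pca 161.2
side 28 108 [47.6  1.5 40.1] ((47.42583084106445, 2.5810546875), (16.142635345458984, 38.97216796875), 75.837158203125) 50.6 pca 159.1
side 42 44 [47.3  0.9 47. ] ((46.88975143432617, 0.4566946029663086), (11.760723114013672, 38.97216796875), 75.837158203125) 50.6 pca 161.3
side 46 29 [46.9  1.2 48.7] ((46.479637145996094, 0.5601863861083984), (11.760723114013672, 38.12621307373047), 75.837158203125) 50.7 pca 162.0
th 1.2 delta cm [0.58, 5.83, 7.41] ang deg [0.01, 0.82, -68.53] F [0.2, -0.5, 0.3] t 10.27
th 1.3 delta cm [0.58, 5.83, 7.41] ang deg [-0.03, 0.83, -74.26] F [0.2, -0.5, 0.3] t 10.27
th 1.37 delta cm [0.58, 5.83, 7.41] ang deg [-0.06, 0.83, -78.27] F [0.2, -0.5, 0.3] t 10.27
[-1.09151335 -0.15219811  1.92509042  0.35468452  1.27075198 -1.373885  ]
```

The wing stands at about 71° (1.24 rad), centred at (47.2,-0.5) in the rim frame. A +71° turn would bring joint 6 close to its limit, so I'll come in from the other side with the tool turned by +109° about its z.

```bash
python3 -m jog '{"delta_pos":[[0.1,1,0],[0.2,2,1],[0.3,4,2],[0.5,5.8,4],[0.5,5.8,5],[0.5,5.8,6],[0.5,5.8,6],[0.5,5.8,6],[0.5,5.8,6],[0.5,5.8,6]],"angular":[[0,0,6],[0,0,12],[0,0,18],[0,0,24],[0,0,30],[0,0,36],[0,0,42],[0,0,48],[0,0,54],[0,0,60]],"hand":[4,4,4,4,4,4,4,4,4,4]}' ; python3 -m jog '{"delta_pos":[[0,0,0],[0,0,0],[0,0,0],[0,0,0],[0,0,0],[0,0,0],[0,0,0],[0,0,0],[0,0,0],[0,0,0]],"angular":[[0,0,7],[0,0,14],[0,0,21],[0,0,28],[0,0,35],[0,0,42],[0,0,49],[0,0,49],[0,0,49],[0,0,49]],"hand":[4,4,4,4,4,4,4,4,4,4]}'; python3 - <<'E'
from h import *
r=np.load("pics/rim.npz"); C,F=r["C"],r["F"]
for h in(.02,0): go(C+F@[.0472,-.0005,.014+.033+h-.049],toolR(F@rz(np.deg2rad(71-180))),f"h {h}")
from station import bot; print(bot.get_obs()["qpos"])
E
```

```text
clock: 11.1
position: [0.4838, -0.3309, 0.1638]
eef_rot: [[0.705, 0.623, 0.339], [0.643, -0.763, 0.066], [0.3, 0.171, -0.938]]
force: [-0.3, 0.4, -1.2]
opening: 0.04
grip_force: 0.0
clock: 11.93
position: [0.4838, -0.3313, 0.1644]
eef_rot: [[0.933, -0.115, 0.339], [-0.146, -0.987, 0.066], [0.328, -0.111, -0.938]]
force: [-0.7, 0.3, -0.5]
opening: 0.0396
grip_force: 0.0
h 0.02 delta cm [0.33, 0.24, 3.74] ang deg [-0.06, -0.22, 0.29] F [-0.7, 0.3, -0.5] t 11.93
h 0 delta cm [0.33, 0.25, 5.74] ang deg [-0.06, -0.22, 0.29] F [-0.7, 0.3, -0.5] t 11.93
[-0.93963119 -0.02694476  1.89142703  0.35049828  1.14536163  0.64174547]
```

```bash
python3 -m jog '{"delta_pos":[[0.3,0.25,1.5],[0.3,0.25,3.5],[0.3,0.25,5],[0.3,0.25,5.7],[0.3,0.25,5.7],[0.3,0.25,5.7],[0.3,0.25,5.7]],"angular":[[0,0,0.3],[0,0,0.3],[0,0,0.3],[0,0,0.3],[0,0,0.3],[0,0,0.3],[0,0,0.3]],"hand":[4,4,4,4,4,4,4]}';python3 -m jog '{"delta_pos":[[0,0,0],[0,0,0],[0,0,0],[0,0,0],[0,0,0],[0,0,0],[0,0,0],[0,0,0]],"angular":[[0,0,0],[0,0,0],[0,0,0],[0,0,0],[0,0,0],[0,0,0],[0,0,0],[0,0,0]],"hand":[0,0,0,0,0,0,0,0]}'; python3 - <<'E'
from h import *
r=np.load("pics/rim.npz"); C,F=r["C"],r["F"]
go(C+F@[.0472,-.0005,.014+.033-.049],toolR(F@rz(np.deg2rad(71-180))))
E
```

```text
clock: 12.52
position: [0.506, -0.3314, 0.1131]
eef_rot: [[0.932, -0.123, 0.341], [-0.154, -0.986, 0.064], [0.328, -0.112, -0.938]]
force: [-0.1, -0.2, -0.2]
opening: 0.0399
grip_force: 0.0
clock: 13.18
position: [0.5055, -0.3311, 0.1121]
eef_rot: [[0.932, -0.124, 0.34], [-0.155, -0.986, 0.064], [0.327, -0.112, -0.938]]
force: [-1.5, -1.5, 0.2]
opening: 0.0086
grip_force: 30.0
 delta cm [0.01, -0.07, 0.1] ang deg [0.0, -0.24, -0.21] F [-1.5, -1.5, 0.2] t 13.18
```

```bash
python3 -m jog '{"delta_pos":[[0,0,0],[0,0,0],[0,0,0],[0,0,0],[0,0,0],[0,0,0],[0,0,0],[0,0,0],[0,0,0],[0,0,0]],"angular":[[0,0,4],[0,0,9],[0,0,14],[0,0,19],[0,0,24],[0,0,29],[0,0,34],[0,0,38],[0,0,40],[0,0,40]],"hand":[0,0,0,0,0,0,0,0,0,0]}';python3 -m jog '{"delta_pos":[[0,0,0],[0,0,0],[0,0,0],[0,0,0],[0,0,0],[0,0,0],[0,0,0],[0,0,0]],"angular":[[0,0,5],[0,0,10],[0,0,15],[0,0,20],[0,0,25],[0,0,30],[0,0,32],[0,0,32]],"hand":[0,0,0,0,0,0,0,0]}'; cat > w.py <<'E'
from h import *
from station import bot
import sys
S=sys.argv[1]
r=np.load("pics/rim.npz"); C,F=r["C"],r["F"]
o=bot.get_obs(); R0=np.array(o["eef_rot"]); l=F.T@R0[:,1]; print("tool y angle in rim (mod 180)",np.rad2deg(np.arctan2(l[1],l[0])),"grasp in rim mm",(F.T@(o["position"]-.049*R0[:,2]-C)*1000).round(1),"F rim",(F.T@o["force"]).round(1))
for n in("top","side"): np.savez(f"pics/{n}{S}.npz",**bot.capture(n))
E
python3 w.py 6; python3 meas.py 11 6
```

```text
clock: 14.02
position: [0.5057, -0.3306, 0.1119]
eef_rot: [[0.634, -0.695, 0.34], [-0.753, -0.655, 0.065], [0.177, -0.297, -0.938]]
force: [-0.4, -0.6, -0.3]
opening: 0.009
grip_force: 30.0
clock: 14.68
position: [0.5061, -0.3302, 0.1119]
eef_rot: [[0.171, -0.925, 0.34], [-0.985, -0.158, 0.066], [-0.007, -0.347, -0.938]]
force: [2.0, 0.8, -2.2]
opening: 0.0086
grip_force: 30.0
tool y angle in rim (mod 180) 178.78722562577957 grasp in rim mm [47.2 -0.4 47.6] F rim [ 1.2  0.4 -2.8]
top 1339 plane dz/dx,dz/dy,z [ 0.0188 -0.0364 13.016 ] rect ((-2.8058013916015625, -0.9831962585449219), (100.35823059082031, 158.9248046875), 88.71541595458984) pct x [-79.9  76.6] y [-47.1  49. ]
   all rect ((-2.3288192749023438, -0.6730690002441406), (100.39187622070312, 159.6512908935547), 89.07022857666016) zmin -11.31167947938551
side 474 plane dz/dx,dz/dy,z [ 0.015  -0.0443 13.2212] rect ((-1.8014068603515625, -0.3845863342285156), (105.35235595703125, 158.80152893066406), 89.528076171875) pct x [-80.8  76.9] y [-49.2  51.9]
   all rect ((-2.3585128784179688, 0.06591415405273438), (106.23837280273438, 160.30055236816406), 89.53738403320312) zmin -12.514647332776097
```

```bash
python3 -m jog '{"delta_pos":[[0,0,0.1],[0,0,0.3],[0,0,0.3],[0,0,0.3],[0,0,0.3],[0,0,0.3],[0,0,0.3]],"angular":[[0,0,0],[0,0,0],[0,0,0],[0,0,0],[0,0,0],[0,0,0],[0,0,0]],"hand":[0,0,1,2,3,3,3]}';  python3 w.py 7; python3 meas.py 9 7
```

```text
clock: 15.37
position: [0.5064, -0.3307, 0.1091]
eef_rot: [[0.17, -0.925, 0.339], [-0.985, -0.158, 0.065], [-0.006, -0.346, -0.938]]
force: [-0.3, -0.1, -1.1]
opening: 0.0265
grip_force: 0.0
tool y angle in rim (mod 180) 178.78453020332333 grasp in rim mm [46.6 -0.9 44.9] F rim [-0.7 -0.  -0.9]
top 1343 plane dz/dx,dz/dy,z [ 1.2000e-03 -3.6000e-03  9.6357e+00] rect ((-2.2012481689453125, -0.6148338317871094), (158.33363342285156, 99.02056884765625), 0.057781610637903214) pct x [-80.1  76.4] y [-47.9  48. ]
   all rect ((-2.0507659912109375, -0.6631088256835938), (99.66072082519531, 158.731689453125), 89.7414321899414) zmin -13.884488464100473
side 481 plane dz/dx,dz/dy,z [-2.0000e-04 -8.1000e-03  9.8472e+00] rect ((-2.1170883178710938, -0.6903228759765625), (104.3060302734375, 159.460693359375), 88.88768005371094) pct x [-79.6  76.9] y [-50.6  51.2]
   all rect ((-1.9361190795898438, -0.5154914855957031), (104.5235824584961, 162.1340789794922), 89.2278823852539) zmin -14.525860999555631
```

The pin has dropped: the cover lies flat, with the plate top at about 9.6 mm. Next I'll move back to the handle to press it home.

```bash
python3 -m jog '{"delta_pos":[[0,0,-1],[0,0,-3],[0,0,-5.5],[0,1,-5.5],[0,3,-5.5],[0,5,-5.5],[0,6,-5.5],[0,6,-5.5],[0,6,-5.5]],"angular":[[0,0,0],[0,0,0],[0,0,0],[0,0,0],[0,0,0],[0,0,0],[0,0,0],[0,0,0],[0,0,0]],"hand":[3,3.5,4,4,4,4,4,4,4]}'; python3 w.py 8; python3 - <<'E'
from h import *
r=np.load("pics/rim.npz"); C,F=r["C"],r["F"]
for n in("top","side"):
    L=(cloud(np.load(f"pics/{n}8.npz"))-C)@F*1000
    m=(abs(L[...,0]+12)<25)&(abs(L[...,1])<40)&(L[...,2]>33)&(L[...,2]<50); Q=L[m]; print(n,len(Q),cv2.minAreaRect(Q[:,:2].astype(np.float32)) if len(Q) else 0)
    m=(abs(L[...,0]-48)<28)&(abs(L[...,1])<28)&(L[...,2]>36)&(L[...,2]<50); Q=L[m]; print(n,"wing",len(Q),(cv2.minAreaRect(Q[:,:2].astype(np.float32)),np.percentile(Q[:,2],95)) if len(Q) else 0)
go(C+F@[-.014,-.0006,.0405-.049],toolR(F@rz(np.pi)))
E
```

```text
clock: 16.22
position: [0.4324, -0.344, 0.1404]
eef_rot: [[0.169, -0.925, 0.34], [-0.986, -0.156, 0.064], [-0.006, -0.346, -0.938]]
force: [0.8, -0.5, 0.0]
opening: 0.0398
grip_force: 0.0
tool y angle in rim (mod 180) 178.7066009841135 grasp in rim mm [-13.4   0.2 100. ] F rim [ 0.7 -0.6 -0.2]
top 111 ((-14.07791519165039, 10.118295669555664), (11.913439750671387, 43.88393783569336), 0.4399162530899048)
top wing 83 (((47.51789855957031, -0.7408962249755859), (9.058536529541016, 37.98220443725586), 0.3965173363685608), np.float64(46.333799846566144))
side 66 ((-12.948715209960938, 1.767282485961914), (65.63639831542969, 9.995359420776367), 89.24666595458984)
side wing 31 (((48.475608825683594, 0.9407272338867188), (40.38395690917969, 7.667880058288574), 89.6666259765625), np.float64(45.38807852266513))
 delta cm [0.06, 0.2, 5.96] ang deg [-0.28, -0.09, -1.2] F [-0.4, -0.7, 0.3] t 16.32
```

```bash
python3 -m jog '{"delta_pos":[[0.05,0.1,2],[0.05,0.1,4],[0.05,0.1,5.5],[0.05,0.1,5.9],[0.05,0.1,5.9],[0.05,0.1,5.9]],"angular":[[-0.3,0,-1.2],[-0.3,0,-1.2],[-0.3,0,-1.2],[-0.3,0,-1.2],[-0.3,0,-1.2],[-0.3,0,-1.2]],"hand":[4,4,4,4,4,4]}';python3 -m jog '{"delta_pos":[[0,0,0],[0,0,0],[0,0,0],[0,0,0],[0,0,0],[0,0,0],[0,0,0],[0,0,0]],"angular":[[0,0,0],[0,0,0],[0,0,0],[0,0,0],[0,0,0],[0,0,0],[0,0,0],[0,0,0]],"hand":[0,0,0,0,0,0,0,0]}';python3 -m jog '{"delta_pos":[[0,0,0.1],[0,0,0.2],[0,0,0.3],[0,0,0.4],[0,0,0.4],[0,0,0.4]],"angular":[[0,0,0],[0,0,0],[0,0,0],[0,0,0],[0,0,0],[0,0,0]],"hand":[0,0,0,0,0,0]}'; python3 w.py 9; python3 meas.py 6 9
```

```text
clock: 16.82
position: [0.4523, -0.3405, 0.085]
eef_rot: [[0.19, -0.923, 0.335], [-0.982, -0.179, 0.064], [0.001, -0.341, -0.94]]
force: [-0.2, -0.1, 0.6]
opening: 0.0397
grip_force: 0.0
clock: 17.48
position: [0.4516, -0.3407, 0.0845]
eef_rot: [[0.189, -0.923, 0.335], [-0.982, -0.178, 0.064], [0.001, -0.341, -0.94]]
force: [-1.0, -1.8, 1.8]
opening: 0.0107
grip_force: 30.0
clock: 17.98
position: [0.4528, -0.3405, 0.0811]
eef_rot: [[0.19, -0.923, 0.335], [-0.982, -0.179, 0.064], [0.001, -0.341, -0.94]]
force: [-6.6, 1.7, 7.5]
opening: 0.0106
grip_force: 30.0
tool y angle in rim (mod 180) -179.98964623869574 grasp in rim mm [-13.9  -0.2  37.2] F rim [-3.2  2.9  9.2]
top 1454 plane dz/dx,dz/dy,z [ 1.1000e-03 -3.0000e-04  5.8478e+00] rect ((-2.06689453125, -0.885833740234375), (99.3062973022461, 159.52906799316406), 89.73861694335938) pct x [-79.8  77. ] y [-48.9  48. ]
   all rect ((-2.0681304931640625, -1.0268325805664062), (99.96025085449219, 159.53330993652344), 89.73480987548828) zmin -17.162374533004616
side 477 plane dz/dx,dz/dy,z [-8.0000e-04 -1.0300e-02  6.1068e+00] rect ((-2.650390625, 1.2324485778808594), (160.86170959472656, 101.59213256835938), 0.12560871243476868) pct x [-79.   77.1] y [-48.1  50.8]
   all rect ((-2.68133544921875, -0.3892402648925781), (105.82376098632812, 160.7740020751953), 89.32121276855469) zmin -17.68714732461143
```

```bash
python3 -m jog '{"delta_pos":[[0,0,0.1],[0,0,0.2],[0,0,0.2],[0,0,0.2],[0,0,0.2],[0,0,0.2]],"angular":[[0,0,0],[0,0,0],[0,0,0],[0,0,0],[0,0,0],[0,0,0]],"hand":[0,0,0,0,0,0]}'; python3 w.py a; python3 meas.py 5 a
```

```text
clock: 18.58
position: [0.4529, -0.3405, 0.0808]
eef_rot: [[0.191, -0.923, 0.334], [-0.982, -0.18, 0.064], [0.001, -0.34, -0.94]]
force: [-18.7, 5.6, 22.9]
opening: 0.0108
grip_force: 30.0
tool y angle in rim (mod 180) -179.92554141958496 grasp in rim mm [-13.9  -0.3  36.9] F rim [-8.4  9.  27.4]
top 1449 plane dz/dx,dz/dy,z [ 2.1000e-03 -2.0000e-03  5.6804e+00] rect ((-2.1644134521484375, -1.1031608581542969), (99.9128646850586, 159.92782592773438), 89.70700073242188) pct x [-80.   76.8] y [-48.8  48.3]
   all rect ((0.0127716064453125, -0.5450592041015625), (99.85568237304688, 165.23953247070312), 88.69635772705078) zmin -18.36044307660231
side 471 plane dz/dx,dz/dy,z [-1.2000e-03 -1.1300e-02  5.7849e+00] rect ((-2.32275390625, 0.5407943725585938), (158.47207641601562, 100.04105377197266), 0.00502057047560811) pct x [-79.8  76.6] y [-48.9  49.9]
   all rect ((-2.2232208251953125, -0.08311080932617188), (106.57186126708984, 161.72874450683594), 89.08064270019531) zmin -18.435278906969483
```

```bash
python3 -c "
from station import bot
print(bot.job_done())"
```

```text
the job is handed in; nothing more can be done
None
```

The cover is on the rim with its fastener at the high end, the wing is lined up and the pin is through the slot. I handed the job in at about 19 s with the cover pressed home against a hard stop at about 27 N and the handle still gripped; no verdict came back.

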